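# Close the bur pot with its nested lids and take the outer lid away

### The job

Pick up the nested pair of lids together by the inner lid's black knob, lower the pair gently, without dropping it, onto the wide steel pot until the inner lid sits fully home on its rim, and let go of the knob. Then take hold of the outer lid and lift it off alone, leaving the inner lid seated and undisturbed on the pot. Finish while still holding the outer lid level in the gripper, fully clear above the knob and touching nothing else; do not displace the wide pot, the small pot, the bottle, the bur block or the dish.

Things in the scene. Friction and masses are not known exactly. Their poses are not given: they have to be found in the camera images.
- pot: the wide pot: open round stainless-steel pot, outside diameter 108, inside diameter 100, 60 tall, 0.8 kg, standing loose on the table, with a white bur stand inside (stays below 45 mm, not handled). Origin: centre of its underside; z up, rim at z = 60
- inner_lid: inner lid, 0.22 kg: steel disc 110 across (z = 10 to 16), tapered plug beneath (80 across at z = 0, 92 at z = 9) that enters the pot, straight black knob 22 in diameter on top (z = 16 to 76). Origin: centre of the plug's underside; z up. Seated, its origin is 50 above the pot's. Starts on the rubber disc, the outer lid nested on it
- outer_lid: outer lid, 0.18 kg: steel ring plate 124 across (z = 0 to 4), 5 mm skirt below (inside diameter 115) loosely round the inner lid, neck on top: tube 52 outside, 42 inside (z = 4 to 34), the knob passing freely through. Rests unfastened on the inner lid. Origin: centre of the plate's underside; nested, 16 above the inner lid's, knob 26 proud of the neck. Clears the knob when raised over 65
- rest: fixed black rubber disc, 132 across, 6 thick, on which the lids start; origin at the centre of its underside
- small_pot: bystander: narrow open steel pot, outside diameter 74, 60 tall; origin at the centre of its underside. The lids do not belong on it
- bottle: bystander: small bottle with an orange cap, 30 in diameter, 65 tall; origin at the centre of its underside
- bur_block: bystander: white block 90 x 140 x 30 with thin steel burs standing up to 22 above it; origin at the centre of its underside
- dish: bystander: small white ceramic bowl, 56 across, 25 tall; origin at the centre of its underside
Not all that is in view belongs to the job. Leave any turquoise look-alike of the inner_lid alone.

How it is judged:
By the outcome, as a careful person would: the job done as asked, in the order asked, and still so for the second after the job is handed in, while the arm keeps its last pose, push and grip.
It also fails if it takes over 48 s, if anything falls off the work surface, if the arm or the gripper's body presses on something with over 40 N, if the wrist force passes 120 N, or if a joint passes its speed limit or range.

### The arm

A 6-joint arm with a two-finger parallel gripper is mounted at the origin on the work surface. World frame = base frame: x ahead of the robot, y to its left, z up, the work surface at z = 0. Lengths are in mm, angles in rad, forces in N, time in s.
With the tool pointing down it reaches from about 275 to 750 mm from the base axis. Payload 10.2 kg.
Tool frame: the origin (TCP) lies midway between the tips of the shut fingers; the grasp point (between the pads) lies 19 mm behind it; y points along the fingers, z is the direction in which the jaws open and shut, and the axes are right-handed (so a half turn about y gives the same grasp; the last joint's range is limited). The gripper opens to 85 mm and grips with 20 to 120 N. Pads are 22 mm wide; open, the fingers measure 114 mm over their backs; the gripper's body (76 mm by 85 mm) begins 54 mm behind the grasp point. The pads swing forward as they close: fully open they stand 13 mm farther back than shut.
Start: joints at [1.037, 0.313, 1.498, -0, 1.331, -0.223], TCP at [160.568, 499.849, 209.894] pointing down, gripper open.
Joint ranges: [-2.94, 2.94], [-0.97, 2.17], [0.19, 2.56], [-1.23, 4.37], [0.02, 3.11], [-2.88, 2.88]. Speed limits (rad/s): [2.39, 2.39, 3.01, 3.14, 3.14, 3.14].

### API

Orientations are given as a unit quaternion [w, x, y, z].
In Python, from rig import ctrl gives the robot as it stands.
- The arm moves only by the shell command python3 -m inch 'ROWS' [OPENING] [FORCE]. ROWS is JSON, one flat list of numbers, 6 for each row, row after row: the shift along the tool's x, y, z in cm, then the turn, a rotation vector about the tool's x, y, z in rad. A call has 1 to 8 rows; each row is the pose to reach, as a shift and turn from the pose commanded when the call began, along the tool's axes at that moment; what a row does not reach only later rows make up. A row lasts 1/12 s, in which the tool goes at most 41.7 mm and 7.16 degrees, less where a joint would pass 70% of its speed; a pose out of reach is approached as far as the arm can. A call with a gripper value outside its range is refused whole. OPENING is the gripper command: -1 is fully open, 1 is shut, values between are in proportion, set as the call begins (- or left out, the last holds). The fingers move at their own pace and stop on an object; FORCE is the grip in N (left out, the last holds). Time passes only in rows, so rows that repeat a pose let the fingers close. It gives the time, the measured TCP pose, the force and the opening at its end, in the units of the state.
- ctrl.sense(): the state, without advancing time (a new reading comes with each control period).
- ctrl.capture(name): name is "side" or "top"; returns the picture (384x512x3 uint8, red, green, blue); there is no depth.
- ctrl.get_calibration(name): a dict with "fx", "fy", "cx", "cy" (pixels), "world_to_cam" (4x4, takes a point from world to camera coordinates). Camera axes: x right, y down, z forward; pixel columns grow to the right and rows downward; lengths in mm; the calibration is good to about 2 mm. A picture is of the moment at which its call begins. get_calibration takes no time and is no camera call.
- ctrl.finish_job(): hands the job in, once; it reports no verdict.
Trained networks look in the newest picture that a camera, given by its name, has taken for a name from the list of things; names that differ only in an ending like _2 or _b are one class to them, and where a whole thing is asked for, a point or a joint stands for the part that bears it (a point fixed in the world has none). Each returns a list of dicts, best first, with "score" (0 to 1); they miss things now and then, are a little off and sometimes report something else, mostly with a low value. They report only what shows in the picture. A call takes as long as a camera call. They do not tell look-alikes from the thing itself.
- ctrl.search_frame(thing, camera): "uv" ([column, row] in pixels, amid what is visible of it).
The state is a dict: "time_s": time; "joints": joint angles; "dq": joint speeds; "tau": joint torques, N m; "eef_pos": TCP position; "ee_rot": TCP orientation; "force": force on the tool from outside, world axes, zero at the start; "wrist_torque": the same for the moment, N m; "grip_width": opening from 0.0 (shut) to 1.0 (fully open).
Only numpy, scipy, OpenCV 4.12 (cv2) and the standard library are available. Lean on these libraries where they do the work, as an engineer would, in place of code of your own. Each camera call takes 0.05 s, during which the arm holds its last target.

## Working session

There is one attempt and no reset: what is moved stays moved. The work goes in short steps, Python scripts to look and compute and a shell command to move; the robot and the scene stay as the last step left them, time stands still between calls to the robot, and variables do not carry over. Pictures are saved under pics/ and viewed, and the job is handed in when it is done.

```bash
ls; mkdir -p pics; python3 - <<'E'
from rig import ctrl
import cv2
s=ctrl.sense(); print({k:s[k] for k in('time_s','eef_pos','ee_rot','force','grip_width')})
for c in('top','side'):
    im=ctrl.capture(c); cv2.imwrite(f'pics/{c}0.png',im[:,:,::-1])
    k=ctrl.get_calibration(c);print(c,k)
    for t in('pot','inner_lid','outer_lid','rest','small_pot','bottle','bur_block','dish'):
        print(t,[(r['score'],r['uv']) for r in ctrl.search_frame(t,c)][:3])
E
```

```text
pics
{'time_s': 0.0, 'eef_pos': array([160.4247138 , 499.5881205 , 209.30753257]), 'ee_rot': array([-0.69814283,  0.69902993, -0.10961498,  0.10926251]), 'force': array([-0.04590255, -0.25545028,  0.21464251]), 'grip_width': 0.9971422008295121}
top {'fx': 446.71849104698657, 'fy': 446.71849104698657, 'cx': 253.6497067882677, 'cy': 192.1921043574652, 'world_to_cam': array([[ 2.55191278e-02, -9.99186719e-01, -3.12197806e-02,
         8.27782562e+01],
       [-9.91938176e-01, -2.14315598e-02, -1.24897327e-01,
         5.41265576e+02],
       [ 1.24126662e-01,  3.41553631e-02, -9.91678367e-01,
         1.10644636e+03],
       [ 0.00000000e+00,  0.00000000e+00,  0.00000000e+00,
         1.00000000e+00]])}
pot [(0.78, [282.8, 203.4])]
inner_lid [(0.93, [206.6, 289.3]), (0.65, [180.5, 214.4]), (0.58, [125.2, 292.4])]
outer_lid [(0.69, [187.9, 217.0])]
rest [(0.45, [300.4, 114.5])]
small_pot [(0.62, [397.5, 183.2])]
bottle [(0.69, [348.5, 117.2])]
bur_block []
dish [(0.68, [295.7, 113.4])]
side {'fx': 363.43646200341396, 'fy': 363.43646200341396, 'cx': 251.50294462884912, 'cy': 195.07165726036965, 'world_to_cam': array([[ 9.04566047e-01, -4.26328276e-01,  2.11360107e-03,
        -4.39234569e+02],
       [-2.48286189e-01, -5.30820771e-01, -8.10298265e-01,
         2.03743579e+02],
       [ 3.46575005e-01,  7.32443521e-01, -5.86013869e-01,
         8.13031328e+02],
       [ 0.00000000e+00,  0.00000000e+00,  0.00000000e+00,
         1.00000000e+00]])}
pot [(0.86, [257.6, 211.3])]
inner_lid [(0.88, [141.5, 170.0]), (0.56, [164.7, 201.3])]
outer_lid [(0.8, [215.4, 170.5]), (0.2, [258.2, 209.7])]
rest [(0.67, [212.4, 185.4])]
small_pot [(0.87, [335.0, 272.8])]
bottle [(0.63, [367.8, 225.5])]
bur_block [(0.56, [321.0, 172.9])]
dish [(0.75, [332.6, 196.9]), (0.29, [364.2, 225.7])]
```

View pics/top0.png

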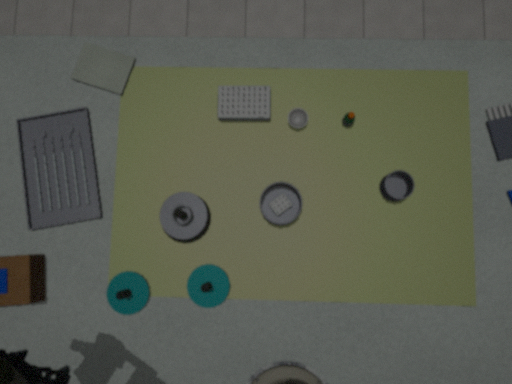

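View pics/side0.png

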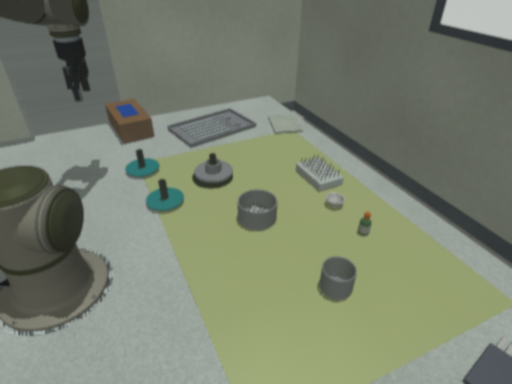

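```bash
python3 - <<'E'
import cv2,numpy as np
t=cv2.imread('pics/top0.png');s=cv2.imread('pics/side0.png')
def c(im,u,v,r,n): 
    return cv2.convertScaleAbs(cv2.resize(im[v-r:v+r,u-r:u+r],(n,n),interpolation=cv2.INTER_CUBIC),alpha=1.8)
cv2.imwrite('pics/crop0.png',np.vstack([np.hstack([c(t,185,216,30,300),c(t,281,204,30,300)]),np.hstack([c(s,213,170,30,300),c(s,258,210,30,300)])]))
E
```

```text
(no output)
```

View pics/crop0.png

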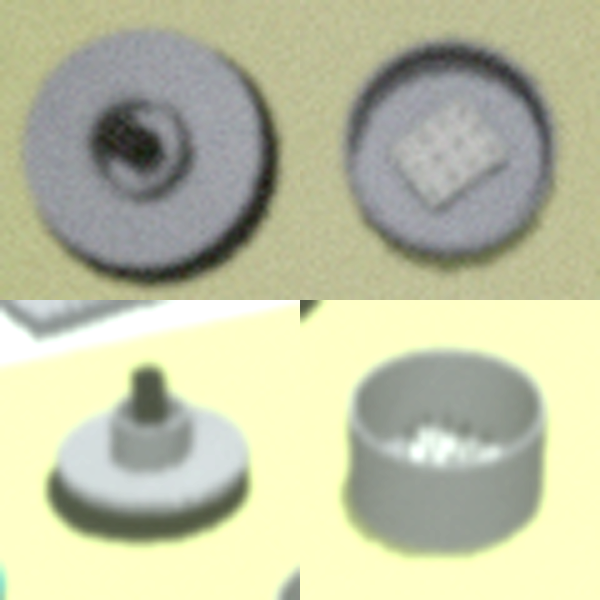

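```bash
cat > h.py <<'E'
import numpy as np,cv2
from rig import ctrl
from scipy.optimize import minimize
def proj(cam,P):
    k=ctrl.get_calibration(cam);M=np.array(k['world_to_cam']);q=np.atleast_2d(P)@M[:3,:3].T+M[:3,3]
    return np.c_[k['fx']*q[:,0]/q[:,2]+k['cx'],k['fy']*q[:,1]/q[:,2]+k['cy']]
def unproj(cam,uv,z):
    k=ctrl.get_calibration(cam);M=np.array(k['world_to_cam']);R=M[:3,:3];o=-R.T@M[:3,3]
    d=R.T@np.array([(uv[0]-k['cx'])/k['fx'],(uv[1]-k['cy'])/k['fy'],1]);return o+d*(z-o[2])/d[2]
def circ(x,y,z,r,a=np.linspace(0,2*np.pi,180,endpoint=False)):
    return np.c_[x+r*np.cos(a),y+r*np.sin(a),0*a+z]
def gradim(im):
    g=cv2.GaussianBlur(im,(0,0),1.0).astype(float)
    return sum(np.hypot(cv2.Sobel(g[:,:,i],-1,1,0),cv2.Sobel(g[:,:,i],-1,0,1)) for i in range(3))
def fit(ims,circles,x0,span=12):
    G={c:gradim(im) for c,im in ims.items()}
    def sc(x,y):
        t=0
        for z,r in circles:
            for c in G:
                p=proj(c,circ(x,y,z,r)).astype(np.float32)
                t+=cv2.remap(G[c].astype(np.float32),p[:,:1],p[:,1:],cv2.INTER_LINEAR).mean()/G[c].mean()
        return t
    g=[(sc(x0[0]+a,x0[1]+b),x0[0]+a,x0[1]+b) for a in np.arange(-span,span+.1,1) for b in np.arange(-span,span+.1,1)]
    return max(g)
E
python3 - <<'E'
from h import *
t=cv2.imread('pics/top0.png');s=cv2.imread('pics/side0.png')
a=unproj('top',(183.8,215.6),26);b=unproj('top',(281.2,204.6),60);print(a,b)
for n,ims in(('both',{'top':t,'side':s}),('top',{'top':t}),('side',{'side':s})):
    print(n,'lid',fit(ims,[(26,62)],a),'lidneck',fit(ims,[(26,62),(56,26)],a),'pot',fit(ims,[(60,54)],b))
for n,uv,z in(('small',(397.5,184),30),('dish',(298,119),15),('bott',(349,118),40),('blk',(245,103),30),('turq',(208,286),16),('turqknob',(207,287),60)): print(n,unproj('top',uv,z))
E
```

```text
[475.77027472 274.00239514  26.        ] [506.46164005  25.35180563  60.        ]Traceback (most recent call last):
  File "<stdin>", line 5, in <module>
  File "h.py", line 24, in fit
    g=[(sc(x0[0]+a,x0[1]+b),x0[0]+a,x0[1]+b) for a in np.arange(-span,span+.1,1) for b in np.arange(-span,span+.1,1)]
        ~~^^^^^^^^^^^^^^^^^
  File "h.py", line 21, in sc
    p=proj(c,circ(x,y,z,r)).astype(np.float32)
      ~~~~^^^^^^^^^^^^^^^^^
  File "h.py", line 5, in proj
    k=ctrl.get_calibration(cam);M=np.array(k['world_to_cam']);q=np.atleast_2d(P)@M[:3,:3].T+M[:3,3]
ValueError: time passes only in moves, steps and waits
```

```bash
python3 - <<'E'
s=open('h.py').read()
s=s.replace("def proj","CAL={c:ctrl.get_calibration(c) for c in('top','side')}\ndef proj",1).replace("k=ctrl.get_calibration(cam)","k=CAL[cam]")
open('h.py','w').write(s)
E
python3 - <<'E'
from h import *
t=cv2.imread('pics/top0.png');s=cv2.imread('pics/side0.png')
a=unproj('top',(183.8,215.6),26);b=unproj('top',(281.2,204.6),60);print(a,b)
for n,ims in(('both',{'top':t,'side':s}),('top',{'top':t}),('side',{'side':s})):
    print(n,'lid',fit(ims,[(26,62)],a),'lidneck',fit(ims,[(26,62),(56,26)],a),'pot',fit(ims,[(60,54)],b))
for n,uv,z in(('small',(397.5,184),30),('dish',(298,119),15),('bott',(349,118),40),('blk',(245,103),30),('turq',(208,286),16),('turqknob',(207,287),60)): print(n,unproj('top',uv,z))
E
```

```text
[475.77027472 274.00239514  26.        ] [506.46164005  25.35180563  60.        ]
both lid (np.float64(13.238952142275176), np.float64(469.770274716995), np.float64(267.00239513731947)) lidneck (np.float64(25.145059279661446), np.float64(474.770274716995), np.float64(268.00239513731947)) pot (np.float64(13.825779911538877), np.float64(507.4616400464434), np.float64(26.351805628601998))
top lid (np.float64(7.32337479143375), np.float64(468.770274716995), np.float64(267.00239513731947)) lidneck (np.float64(13.334073895103003), np.float64(472.770274716995), np.float64(268.00239513731947)) pot (np.float64(8.786307974338659), np.float64(506.4616400464434), np.float64(27.351805628601998))
side lid (np.float64(6.714323908586159), np.float64(476.770274716995), np.float64(269.00239513731947)) lidneck (np.float64(12.388273293865335), np.float64(477.770274716995), np.float64(272.00239513731947)) pot (np.float64(6.460025279606642), np.float64(512.4616400464433), np.float64(22.351805628601998))
small [ 568.76795127 -270.33731489   30.        ]
dish [739.49808018 -16.26123413  15.        ]
bott [ 736.87432383 -145.94366499   40.        ]
blk [776.16580203 124.54567545  30.        ]
turq [298.97670873 206.03258292  16.        ]
turqknob [300.27407974 202.6777081   60.        ]
```

```bash
python3 - <<'E'
from h import *
out=[]
for c in('top','side'):
    im=cv2.imread(f'pics/{c}0.png')
    row=[]
    for ctr,cs,uv in(((476,272.5),[(26,62),(56,26),(82,11),(6,66)],None),((507,26),[(60,54),(60,50),(0,54)],None)):
        u,v=proj(c,[[*ctr,30]])[0].astype(int);r=30
        S=10;p=cv2.convertScaleAbs(cv2.resize(im[v-r:v+r,u-r:u+r],(400,300) if 0 else (300,300),interpolation=cv2.INTER_CUBIC),alpha=1.6)
        for z,rr in cs:
            q=((proj(c,circ(*ctr,z,rr))-[u-r,v-r]+.5)*5).astype(int)
            cv2.polylines(p,[q],True,(0,0,255),1)
        row.append(p)
    out.append(np.hstack(row))
cv2.imwrite('pics/ov0.png',np.vstack(out))
E
```

```text
(no output)
```

View pics/ov0.png

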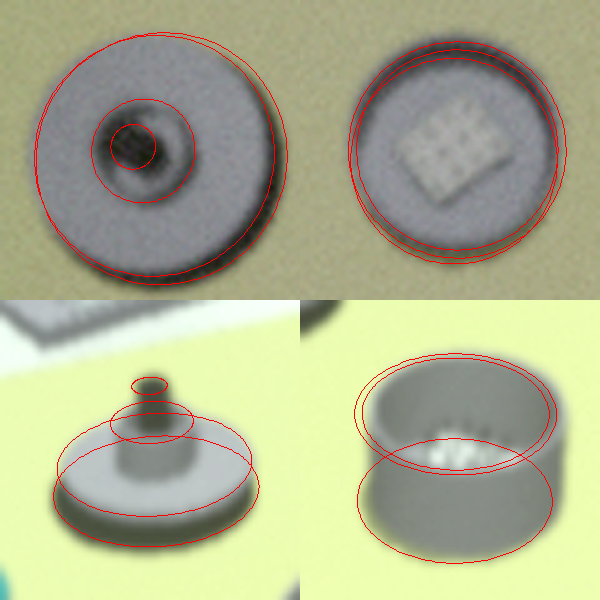

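```bash
python3 - <<'E'
from h import *
W={'lid':((476,273),[(0,66),(6,66),(22,62),(26,62),(56,26),(82,11)]),'pot':((507,27),[(0,54),(60,54)])}
out=[]
for n,(ctr,cs) in W.items():
  for c in('top','side'):
    im=cv2.imread(f'pics/{c}0.png').astype(np.float32)
    im=cv2.GaussianBlur(im,(0,0),.7)
    d=(im[:,:,2]+im[:,:,1])/2/(im[:,:,0]+1)   # yellow ratio
    u,v=proj(c,[[*ctr,30]])[0].astype(int);r=36
    R=d[v-r:v+r,u-r:u+r]; bg=np.median(R[R>np.percentile(R,60)]);lo=np.median(R[28:44,28:44])
    R=cv2.resize(R,(288,288),interpolation=cv2.INTER_CUBIC)
    th=(bg+lo)/2; m=(R<th).astype(np.uint8)
    num,l,st,_=cv2.connectedComponentsWithStats(m);m=(l==l[144,144]).astype(np.uint8)
    def mod(x,y):
        z=np.zeros((288,288),np.uint8)
        sets=[cs] if n=='pot' else [cs[:4],cs[2:3]+cs[4:5] and cs[3:4]+cs[4:5],cs[5:6]+[(26,11)]]
        for g in sets:
            P=np.vstack([proj(c,circ(x,y,zz,rr)) for zz,rr in g])
            q=((P-[u-r,v-r]+.5)*4-.5)
            if g is sets[1] if len(sets)>1 else False:
                P=np.vstack([proj(c,circ(x,y,zz,26)) for zz in(26,56)]);q=((P-[u-r,v-r]+.5)*4-.5)
            cv2.fillConvexPoly(z,cv2.convexHull(q.astype(np.float32)).round().astype(int),1)
        return z
    best=min(((mod(ctr[0]+a,ctr[1]+b)!=m).sum(),ctr[0]+a,ctr[1]+b) for a in np.arange(-9,9.1,1) for b in np.arange(-9,9.1,1))
    print(n,c,bg,lo,m.sum(),best)
    vis=cv2.cvtColor(m*120,cv2.COLOR_GRAY2BGR);z=mod(*best[1:]);vis[:,:,2]=z*200
    out.append(vis)
cv2.imwrite('pics/seg0.png',np.vstack([np.hstack(out[:2]),np.hstack(out[2:])]))
E
```

```text
lid top 1.3071525 0.96391404 52473 (np.int64(72265), np.float64(467.0), np.float64(264.0))
lid side 1.3677409 0.9966719 13073 (np.int64(3090), np.float64(483.0), np.float64(282.0))
pot top 1.265806 0.99838394 23851 (np.int64(677), np.float64(512.0), np.float64(27.0))
pot side 1.3789625 1.015482 22073 (np.int64(1214), np.float64(514.0), np.float64(28.0))
```

View pics/seg0.png

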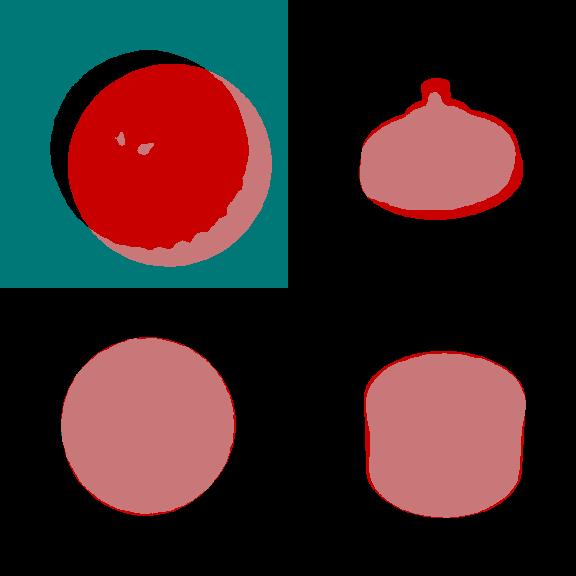

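```bash
python3 - <<'E'
from h import *
for ctr in((507,26),(512,27)):
  P=np.vstack([proj('top',circ(*ctr,z,54)) for z in(0,60)]);print(P.min(0),P.max(0))
im=cv2.imread('pics/top0.png')
print(im[176:186,281].tolist());print(im[220:234,281].tolist())
print(im[204,256:266].tolist());print(im[204,296:308].tolist())
out=[]
for c,ctr,cs in(('top',(512.5,27.5),[(60,54),(60,50),(0,54)]),('side',(513,27.5),[(60,54),(60,50),(0,54)]),('top',(478,275),[(26,62),(56,26),(82,11),(6,66)]),('side',(478,275),[(26,62),(56,26),(82,11),(6,66)])):
    im=cv2.imread(f'pics/{c}0.png')
    u,v=proj(c,[[*ctr,30]])[0].astype(int);r=33;S=9;n=2*r*S//2
    p=cv2.convertScaleAbs(cv2.resize(im[v-r:v+r,u-r:u+r],(n,n),interpolation=cv2.INTER_NEAREST),alpha=2.2)
    for z,rr in cs:
        q=((proj(c,circ(*ctr,z,rr))-[u-r,v-r]+.5)*S/2).astype(int)
        cv2.polylines(p,[q],True,(0,0,255),1)
    out.append(p)
cv2.imwrite('pics/ov1.png',np.vstack([np.hstack(out[:2]),np.hstack(out[2:])]))
E
```

```text
[259.22903547 182.8899841 ] [302.72393491 227.27221321]
[258.87593707 180.90545479] [302.34407    225.34109302]
[[82, 104, 105], [80, 103, 102], [85, 107, 107], [82, 105, 103], [80, 100, 98], [76, 88, 85], [70, 72, 71], [52, 51, 51], [34, 34, 32], [36, 37, 37]]
[[95, 90, 90], [94, 91, 88], [86, 82, 80], [75, 73, 73], [59, 62, 60], [47, 57, 57], [43, 64, 57], [52, 74, 70], [65, 85, 86], [79, 99, 99], [83, 105, 104], [88, 109, 108], [86, 106, 107], [83, 104, 105]]
[[86, 109, 108], [86, 108, 107], [84, 101, 100], [83, 91, 92], [73, 78, 76], [67, 66, 66], [74, 73, 72], [89, 87, 85], [94, 92, 90], [96, 93, 92]]
[[91, 88, 86], [94, 90, 86], [82, 78, 78], [65, 62, 62], [56, 55, 54], [73, 74, 73], [77, 89, 89], [80, 100, 101], [82, 105, 105], [86, 108, 106], [84, 107, 109], [82, 104, 104]]
```

View pics/ov1.png

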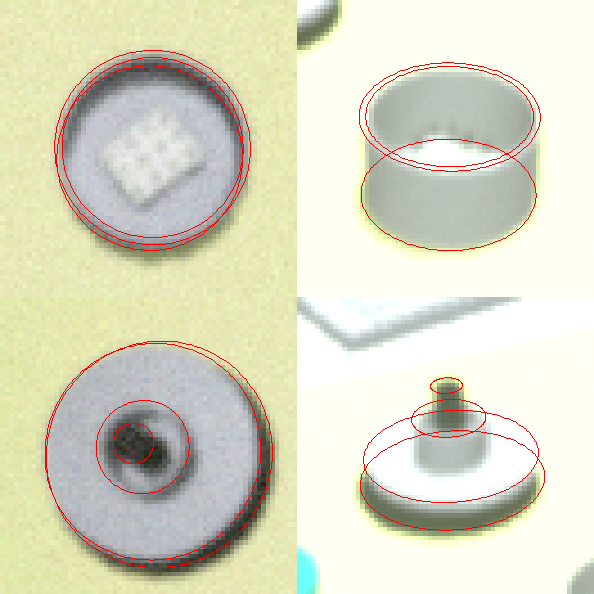

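```bash
cat >> h.py <<'E'
from scipy.spatial.transform import Rotation as Ro
def st():
    s=ctrl.sense();q=s['ee_rot'];R=Ro.from_quat([q[1],q[2],q[3],q[0]]);return s,R
def togo(p):
    s,R=st();return R.inv().apply(np.array(p)-s['eef_pos'])/10
E
python3 - <<'E'
from h import *
s,R=st();print(R.as_matrix().round(4),s['joints'],s['time_s']);print(togo([477.5,275,110]))
E
```

```text
[[ 0.9521 -0.      0.3058]
 [-0.3058 -0.      0.9521]
 [ 0.     -1.     -0.    ]] [ 1.03662398e+00  3.12934097e-01  1.49769256e+00 -1.16785003e-05
  1.33099053e+00 -2.23402284e-01] 0.9
[ 37.05142722   9.9884707  -11.71665141]
```

```bash
python3 -m inch '[3,0,-1,0,0,0, 6,0,-2,0,0,0, 9,0,-3,0,0,0, 12,0,-4,0,0,0, 15,0,-5,0,0,0, 18,0,-6,0,0,0, 21,0,-7,0,0,0, 24,0,-7.8,0,0,0]' -1; python3 -m inch '[3.2,0.5,-1,0,0,0, 6.4,1.5,-2,0,0,0, 9,2.5,-3,0,0,0, 11.5,3.5,-3.6,0,0,0, 12.7,4.2,-3.9,0,0,0, 13.05,4.5,-3.9,0,0,0, 13.05,4.5,-3.9,0,0,0]' -1; python3 - <<'E'
from h import *
print(togo([477.5,275,110]))
out=[]
for c in('top','side'):
    im=ctrl.capture(c)[:,:,::-1]
    u,v=proj(c,[[477.5,275,120]])[0].astype(int);r=50
    out.append(cv2.convertScaleAbs(cv2.resize(im[v-r:v+r,u-r:u+r],(400,400),interpolation=cv2.INTER_CUBIC),alpha=1.8))
cv2.imwrite('pics/a1.png',np.hstack(out))
E
```

```text
time_s: 1.57
eef_pos: [366.3, 351.0, 210.1]
ee_rot: [0.699, -0.699, 0.109, -0.11]
force: [-0.3, -0.1, 0.1]
grip_width: 0.995
time_s: 2.15
eef_pos: [477.3, 275.2, 164.2]
ee_rot: [-0.698, 0.699, -0.11, 0.109]
force: [-1.0, 0.7, -0.5]
grip_width: 1.003
[ 2.78518645e-02  5.42082390e+00 -5.23091403e-03]
```

View pics/a1.png

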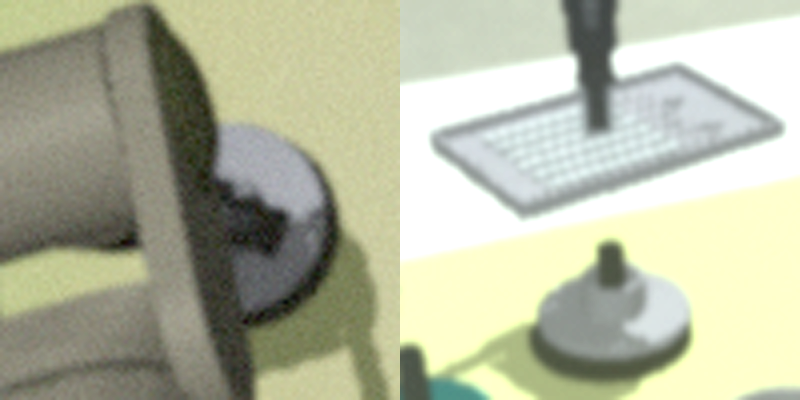

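```bash
python3 - <<'E'
from h import *
s,R=st();p=s['eef_pos'];print(p)
u,v=proj('side',[[477.5,275,120]])[0].astype(int);o=np.array([u-50,v-50])
for n,P in(('tcp',p),('tipA',p+R.apply([0,-13,48])),('tipB',p+R.apply([0,-13,-48])),('body',p+[0,0,90]),('knobtop',[477.5,275,82]),('neck',[477.5,275,56])): print(n,((proj('side',[P])[0]-o+.5)*4).round(1)+[400,0])
im=cv2.imread('pics/side0.png')
print(proj('side',[[477.5,275,82],[477.5,275,70]]).round(1))
g=im.sum(2)
for r in range(152,172): print(r,g[r,203:224].tolist())
E
```

```text
[476.78428789 276.05081646 165.34871801]
tcp [599.9 148.5]
tipA [596.5 105.6]
tipB [601.2 161.2]
body [591.6  32.2]
knobtop [608.3 246.9]
neck [610.3 275.7]
[[211.6 154.2]
 [211.8 157.6]]
152 [416, 416, 416, 416, 414, 411, 399, 381, 359, 345, 349, 369, 394, 412, 416, 416, 417, 416, 416, 416, 419]
153 [414, 416, 416, 417, 414, 396, 359, 315, 278, 258, 266, 299, 350, 398, 411, 415, 416, 416, 416, 417, 416]
154 [416, 416, 419, 414, 411, 379, 302, 227, 192, 176, 182, 217, 294, 372, 408, 416, 416, 416, 416, 416, 416]
155 [414, 416, 417, 415, 408, 367, 265, 172, 147, 140, 144, 166, 249, 347, 399, 415, 416, 416, 416, 416, 416]
156 [416, 416, 414, 415, 409, 364, 260, 163, 136, 135, 137, 152, 223, 327, 389, 411, 415, 417, 416, 417, 415]
157 [416, 416, 415, 414, 405, 362, 259, 164, 134, 133, 132, 148, 207, 310, 377, 406, 412, 417, 416, 416, 416]
158 [416, 415, 415, 407, 392, 345, 248, 162, 135, 128, 134, 142, 190, 279, 349, 384, 402, 410, 414, 415, 413]
159 [416, 415, 408, 390, 357, 308, 226, 155, 135, 133, 135, 136, 173, 240, 303, 345, 374, 396, 407, 411, 412]
160 [411, 408, 391, 359, 311, 25
[... 587 characters left out ...]
 271, 281, 269, 253, 253, 295, 341, 361]
166 [360, 334, 282, 249, 251, 261, 265, 267, 269, 272, 270, 261, 259, 262, 257, 245, 236, 246, 293, 341, 361]
167 [360, 338, 282, 245, 243, 246, 257, 258, 263, 266, 262, 260, 254, 252, 247, 238, 232, 247, 294, 344, 362]
168 [360, 334, 280, 244, 240, 248, 251, 254, 255, 256, 256, 255, 251, 251, 243, 236, 232, 250, 298, 347, 364]
169 [358, 332, 276, 239, 242, 247, 251, 256, 254, 255, 254, 253, 251, 248, 242, 235, 236, 259, 309, 351, 365]
170 [358, 335, 276, 243, 238, 247, 249, 254, 254, 255, 254, 254, 252, 248, 241, 238, 245, 279, 325, 359, 366]
171 [360, 337, 288, 250, 245, 248, 253, 254, 254, 254, 256, 251, 248, 249, 246, 250, 269, 311, 344, 361, 368]
```

```bash
python3 -m inch '[0.1,2.5,0,0,0,0, 0.1,5,0,0,0,0, 0.1,7.5,0,0,0,0, 0.1,9.3,0,0,0,0, 0.1,10.2,0,0,0,0, 0.1,10.5,0,0,0,0, 0.1,10.5,0,0,0,0]' -1; python3 - <<'E'
from h import *
im=ctrl.capture('side')[:,:,::-1]
u,v=212,160;r=40
cv2.imwrite('pics/a2.png',cv2.convertScaleAbs(cv2.resize(im[v-r:v+r,u-r:u+r],(560,560),interpolation=cv2.INTER_CUBIC),alpha=1.8))
E
```

```text
time_s: 2.83
eef_pos: [478.3, 275.5, 60.4]
ee_rot: [0.699, -0.699, 0.109, -0.109]
force: [0.4, 0.2, -0.7]
grip_width: 0.994
```

View pics/a2.png

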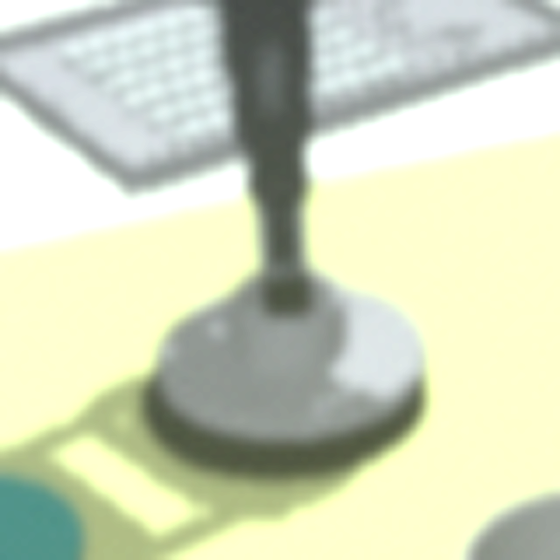

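```bash
python3 -m inch '[0.1,0,0,0,0,0, 0.1,0,0,0,0,0, 0.1,0,0,0,0,0, 0.1,0,0,0,0,0, 0.1,0,0,0,0,0, 0.1,0,0,0,0,0, 0.1,0,0,0,0,0, 0.1,0,0,0,0,0]' 1 20;  python3 -m inch '[0,0,0,0,0,0, 0,0,0,0,0,0, 0,0,0,0,0,0, 0,0,0,0,0,0]' 1 20; python3 - <<'E'
from h import *
s,R=st();print(R.inv().apply(s['force']),s['wrist_torque'])
im=ctrl.capture('side')[:,:,::-1]
u,v=212,160;r=40
cv2.imwrite('pics/a3.png',cv2.convertScaleAbs(cv2.resize(im[v-r:v+r,u-r:u+r],(560,560),interpolation=cv2.INTER_CUBIC),alpha=1.8))
E
```

```text
time_s: 3.55
eef_pos: [480.0, 274.6, 60.7]
ee_rot: [0.699, -0.698, 0.109, -0.11]
force: [-1.1, -0.2, 6.3]
grip_width: -0.001
time_s: 3.88
eef_pos: [480.0, 274.6, 60.7]
ee_rot: [0.699, -0.698, 0.109, -0.11]
force: [-0.5, 0.2, 5.9]
grip_width: 0.006
[-0.51882978 -5.89318622  0.01612297] [-0.05309897  0.00650385 -0.00820389]
```

View pics/a3.png

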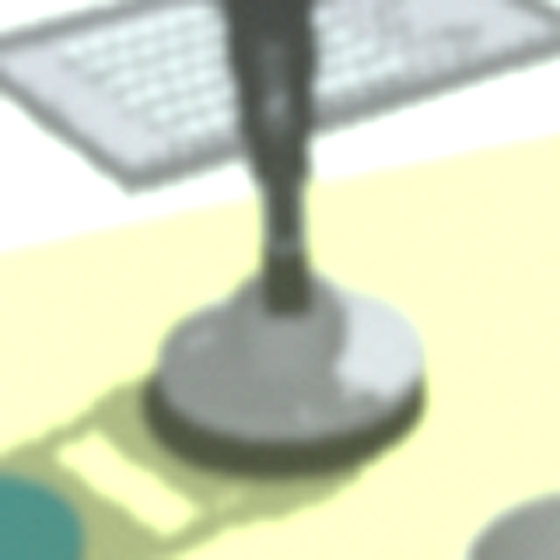

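```bash
python3 - <<'E'
from h import *
s,R=st();p0=np.array([160.57,499.85,209.9])
o=np.array([75-40,80-40]);im=cv2.imread('pics/side0.png')
A=cv2.convertScaleAbs(cv2.resize(im[40:120,35:115],(400,400),interpolation=cv2.INTER_CUBIC),alpha=2)
for P,cl in((p0,(0,0,255)),(p0+R.apply([0,-13,42]),(0,255,0)),(p0+R.apply([0,-13,-42]),(255,0,0)),(p0+R.apply([0,-73,0]),(0,255,255))):
    cv2.circle(A,tuple(((proj('side',[P])[0]-o+.5)*5).astype(int)),4,cl,1)
im=ctrl.capture('side')[:,:,::-1]
o=np.array([212-40,150-40]);B=cv2.convertScaleAbs(cv2.resize(im[110:190,172:252],(400,400),interpolation=cv2.INTER_CUBIC),alpha=2)
p=s['eef_pos']
for P,cl in((p,(0,0,255)),(p+[0,0,73],(0,255,255)),([477.5,275,82],(0,255,0)),([477.5,275,56],(0,255,0))):
    cv2.circle(B,tuple(((proj('side',[P])[0]-o+.5)*5).astype(int)),4,cl,1)
cv2.imwrite('pics/a4.png',np.hstack([A,B]))
E
```

```text
(no output)
```

View pics/a4.png

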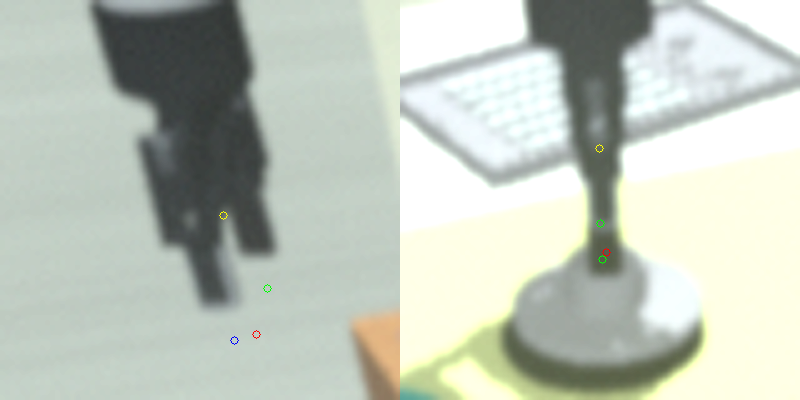

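```bash
python3 -m inch '[0,-0.3,0,0,0,0, 0,-0.3,0,0,0,0, 0,-0.3,0,0,0,0, 0,-0.3,0,0,0,0, 0,-0.3,0,0,0,0, 0,-0.3,0,0,0,0, 0,-0.3,0,0,0,0, 0,-0.3,0,0,0,0]' -1 20;  python3 -m inch '[0,0.8,0,0,0,0, 0,1.6,0,0,0,0, 0,2.2,0,0,0,0, 0,2.2,0,0,0,0, 0,2.2,0,0,0,0]' -1 20; python3 - <<'E'
from h import *
im=ctrl.capture('side')[:,:,::-1]
u,v=212,160;r=40
cv2.imwrite('pics/a5.png',cv2.convertScaleAbs(cv2.resize(im[v-r:v+r,u-r:u+r],(560,560),interpolation=cv2.INTER_CUBIC),alpha=1.8))
E
```

```text
time_s: 4.65
eef_pos: [479.4, 274.5, 62.8]
ee_rot: [-0.699, 0.699, -0.109, 0.109]
force: [-0.7, -0.6, -1.1]
grip_width: 1.0
time_s: 5.07
eef_pos: [479.1, 274.4, 40.3]
ee_rot: [-0.698, 0.699, -0.11, 0.109]
force: [0.6, -0.9, 0.2]
grip_width: 1.0
```

View pics/a5.png

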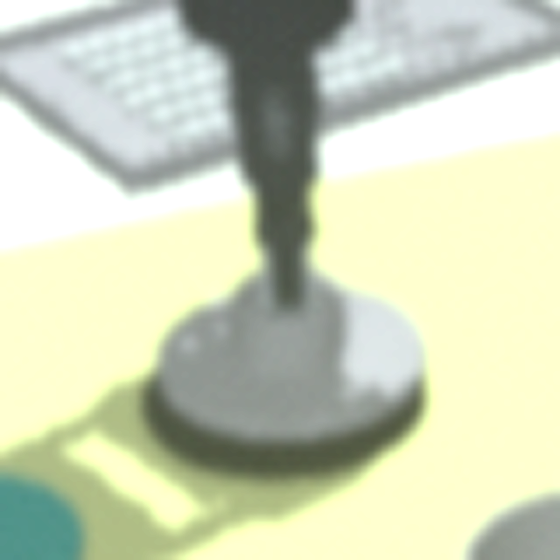

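```bash
python3 -m inch '[0,0,0,0,0,0, 0,0,0,0,0,0, 0,0,0,0,0,0, 0,0,0,0,0,0, 0,0,0,0,0,0, 0,0,0,0,0,0, 0,0,0,0,0,0, 0,0,0,0,0,0]' 1 20; python3 - <<'E'
from h import *
s,R=st();print(R.inv().apply(s['force']),s['wrist_torque'])
im=ctrl.capture('side')[:,:,::-1]
u,v=212,160;r=40
cv2.imwrite('pics/a6.png',cv2.convertScaleAbs(cv2.resize(im[v-r:v+r,u-r:u+r],(560,560),interpolation=cv2.INTER_CUBIC),alpha=1.8))
E
```

```text
time_s: 5.78
eef_pos: [479.7, 274.8, 41.1]
ee_rot: [0.699, -0.698, 0.109, -0.11]
force: [1.0, 3.5, 1.5]
grip_width: 0.251
[-0.08347199 -1.4526153   3.654679  ] [ 0.43545144 -0.13072991 -0.02712377]
```

View pics/a6.png

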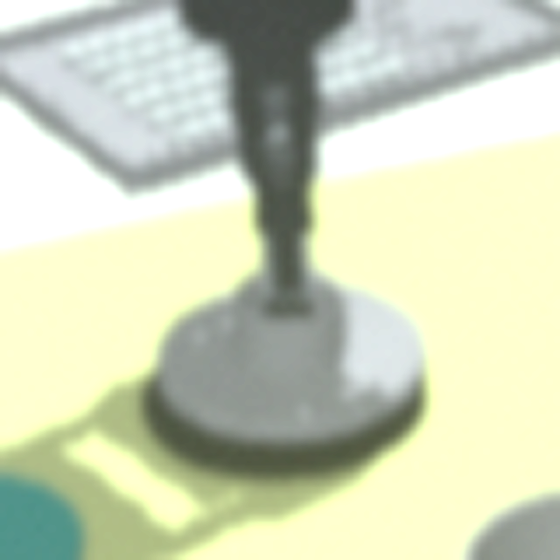

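```bash
python3 -m inch '[0,0,0.1,0,0,0, 0,0,0.1,0,0,0, 0,0,0.1,0,0,0, 0,0,0.1,0,0,0]' 1 60; python3 -m inch '[0,0,0.1,0,0,0, 0,-0.1,0.1,0,0,0, 0,-0.2,0.1,0,0,0, 0,-0.5,0.1,0,0,0, 0,-1,0.1,0,0,0, 0,-1.5,0.1,0,0,0, 0,-1.5,0.1,0,0,0]' 1 60;python3 - <<'E'
from h import *
s,R=st();print(R.inv().apply(s['force']),s['wrist_torque'],s['eef_pos'])
im=ctrl.capture('side')[:,:,::-1]
u,v=212,160;r=40
cv2.imwrite('pics/a7.png',cv2.convertScaleAbs(cv2.resize(im[v-r:v+r,u-r:u+r],(560,560),interpolation=cv2.INTER_CUBIC),alpha=1.8))
E
```

```text
time_s: 6.17
eef_pos: [479.8, 275.3, 41.0]
ee_rot: [-0.698, 0.699, -0.109, 0.109]
force: [-0.3, -0.6, 2.4]
grip_width: 0.232
time_s: 6.75
eef_pos: [480.6, 276.7, 57.1]
ee_rot: [0.699, -0.698, 0.109, -0.11]
force: [0.7, -0.1, -4.7]
grip_width: 0.231
[0.64610769 4.67850592 0.1421309 ] [-0.01268528 -0.01430556 -0.00215074] [480.60031821 276.71184386  57.11280598]
```

View pics/a7.png

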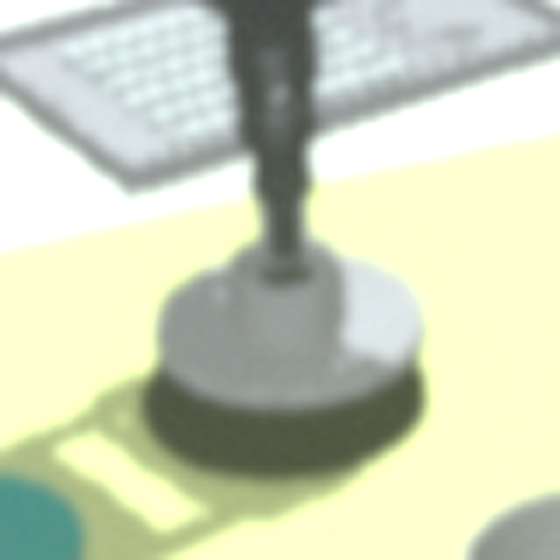

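```bash
python3 -m inch '[0,-1,0,0,0,0, 0,-2.5,0,0,0,0, 0,-4,0,0,0,0, 0,-5.5,0,0,0,0, 0,-7,0,0,0,0, 0,-7.5,0,0,0,0, 0,-7.5,0,0,0,0]'; python3 - <<'E'
from h import *
s,R=st();print(s['eef_pos'],togo([514.3,28.3,132]))
E
```

```text
time_s: 7.38
eef_pos: [480.6, 276.7, 132.3]
ee_rot: [0.699, -0.698, 0.109, -0.11]
force: [-0.8, -0.7, -4.1]
grip_width: 0.232
[480.59077616 276.67256472 132.33747332] [ 1.08038690e+01  2.11047838e-02 -2.26170187e+01]
```

```bash
python3 -m inch '[0.4,0,-0.8,0,0,0, 1.2,0,-2.5,0,0,0, 2.2,0,-4.6,0,0,0, 3.2,0,-6.7,0,0,0, 4.2,0,-8.8,0,0,0, 5.2,0,-10.9,0,0,0, 6.2,0,-13,0,0,0, 7.2,0,-15.1,0,0,0]';python3 -m inch '[1,0,-2.1,0,0,0, 2,0,-4.2,0,0,0, 2.8,0,-5.9,0,0,0, 3.3,0,-6.9,0,0,0, 3.6,0,-7.5,0,0,0, 3.6,0,-7.5,0,0,0, 3.6,0,-7.5,0,0,0]'; python3 - <<'E'
from h import *
s,R=st();print(s['eef_pos'],togo([514.3,28.3,132]))
for c in('top','side'):
    im=ctrl.capture(c)[:,:,::-1];cv2.imwrite(f'pics/{c}8.png',im)
    u,v=proj(c,[[512,28,100]])[0].astype(int);r=50
    cv2.imwrite(f'pics/b8{c}.png',cv2.convertScaleAbs(cv2.resize(im[v-r:v+r,u-r:u+r],(500,500),interpolation=cv2.INTER_CUBIC),alpha=1.8))
cv2.imwrite('pics/b8.png',cv2.resize(np.hstack([cv2.imread('pics/b8top.png'),cv2.imread('pics/b8side.png')]),(800,400)))
E
```

```text
time_s: 8.05
eef_pos: [501.8, 108.9, 129.8]
ee_rot: [-0.698, 0.699, -0.11, 0.109]
force: [0.2, -0.2, -4.4]
grip_width: 0.232
time_s: 8.63
eef_pos: [513.5, 28.7, 130.6]
ee_rot: [0.699, -0.698, 0.11, -0.109]
force: [-0.1, -0.0, -3.8]
grip_width: 0.232
[513.48166776  28.66624557 130.55183281] [ 0.08898751 -0.14489566 -0.00981774]
```

View pics/b8.png

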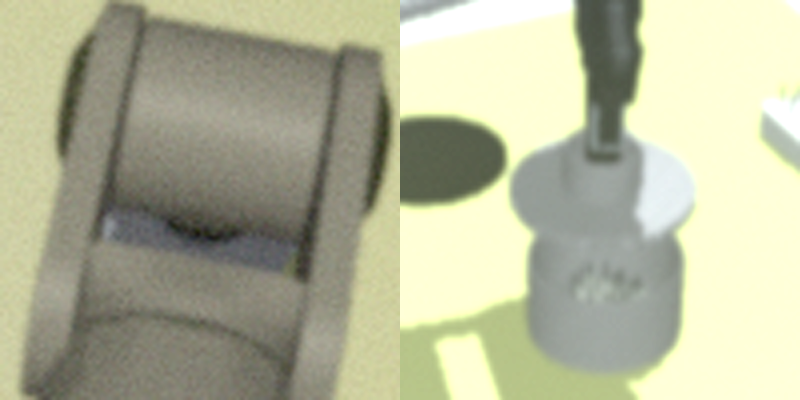

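```bash
python3 - <<'E'
from h import *
u,v=proj('side',[[512,28,100]])[0].astype(int)
f=lambda P:(((P-[u-50,v-50]+.5)*4)+[400,0])
for z in(96,114):
  P=f(proj('side',circ(512,28,z+1,62)));print('plate',z,P.min(0),P.max(0))
P=f(np.vstack([proj('side',circ(512,28,q,54)) for q in(0,60)]));print('pot',P.min(0),P.max(0))
print(proj('side',[[512,28,60],[512+9.521,28-3.058,60]]))
E
```

```text
plate 96 [508.01051166 157.32911945] [697.18808948 265.6280556 ]
plate 114 [507.21707451 135.17724957] [698.51517861 242.26363811]
pot [521.5344087  207.90792832] [682.58695829 374.6645618 ]
[[256.00681465 199.96558413]
 [259.69106841 199.68471349]]
```

```bash
python3 - <<'E'
from h import *
def edges(im,row,c0):
    im=cv2.GaussianBlur(im.astype(np.float32),(0,0),.6);d=(im[row,:,2]+im[row,:,1])/2/(im[row,:,0]+1)
    bg=1.36;th=1.18
    l=c0
    while d[l]<th:l-=1
    L=l+(d[l]-th)/(d[l]-d[l+1])
    r=c0
    while d[r]<th:r+=1
    Rr=r-(d[r]-th)/(d[r]-d[r-1]);return L,Rr,(L+Rr)/2
a=cv2.imread('pics/side0.png');b=cv2.imread('pics/side8.png')
u,v=proj('side',[[512,28,100]])[0].astype(int);print(u,v)
print('pot before');[print(r,np.round(edges(a,r,256),2)) for r in(200,204,208,212,216,220,224)]
print('now');[print(r,np.round(edges(b,r,256),2)) for r in range(168,230,4)]
# predictions
def pred(x,y,zs,rr,row):
    P=np.vstack([proj('side',circ(x,y,q,rr,np.linspace(0,2*np.pi,2000))) for q in zs]);h=cv2.convexHull(P.astype(np.float32))[:,0]
    xs=[]
    for p,q in zip(h,np.roll(h,-1,0)):
        if (p[1]-row)*(q[1]-row)<0: xs.append(p[0]+(row-p[1])/(q[1]-p[1])*(q[0]-p[0]))
    return np.round(sorted(xs)+[np.mean(xs)],2)
print([pred(512,28,(0,60),54,r) for r in(204,212,220)])
print([pred(512,28,(107,116),62,r) for r in(172,176,180,184)])
E
```

```text
256 187
pot before
200 [237.27 276.61 256.94]
204 [237.31 276.57 256.94]
208 [237.93 275.87 256.9 ]
212 [238.13 275.62 256.87]
216 [237.84 275.42 256.63]
220 [238.28 274.87 256.57]
224 [240.71 272.38 256.55]
now
168 [252.22 261.91 257.07]
172 [242.36 269.55 255.95]
176 [236.96 276.2  256.58]
180 [233.7  279.12 256.41]
184 [233.17 280.   256.59]
188 [233.65 279.24 256.45]
192 [236.35 276.75 256.55]
196 [239.04 274.58 256.81]
200 [237.87 276.11 256.99]
204 [237.65 276.22 256.94]
208 [237.9  275.86 256.88]
212 [237.56 275.64 256.6 ]
216 [237.57 275.49 256.53]
220 [238.08 274.86 256.47]
224 [240.6  272.56 256.58]
228 [246.48 266.99 256.73]
[array([235.98, 275.98, 255.98], dtype=float32), array([236.21, 275.56, 255.89], dtype=float32), array([236.73, 274.97, 255.85], dtype=float32)]
[array([243.31, 268.58, 255.94], dtype=float32), array([236.06, 276.02, 256.04], dtype=float32), array([232.98, 279.3 , 256.14], dtype=float32), array([232.31, 280.14, 256.23], dtype=float32)]
```

```bash
python3 -m inch '[0.1,0.5,0,0,0,0, 0.1,1.3,0,0,0,0, 0.1,2.1,0,0,0,0, 0.1,2.9,0,0,0,0, 0.1,3.5,0,0,0,0, 0.1,3.9,0,0,0,0, 0.1,4.1,0,0,0,0, 0.1,4.1,0,0,0,0]'; python3 -m inch '[0,0.1,0,0,0,0, 0,0.2,0,0,0,0, 0,0.2,0,0,0,0]';python3 -m inch '[0,0.05,0,0,0,0, 0,0.1,0,0,0,0, 0,0.1,0,0,0,0]'
```

```text
time_s: 9.4
eef_pos: [514.6, 27.9, 89.4]
ee_rot: [0.699, -0.699, 0.11, -0.109]
force: [0.1, 0.3, -4.1]
grip_width: 0.233
time_s: 9.65
eef_pos: [514.8, 27.9, 88.0]
ee_rot: [-0.699, 0.699, -0.109, 0.11]
force: [0.3, -0.2, -3.9]
grip_width: 0.231
time_s: 9.9
eef_pos: [514.7, 27.9, 86.9]
ee_rot: [0.699, -0.699, 0.109, -0.109]
force: [-0.6, 0.4, -4.2]
grip_width: 0.233
```

```bash
for i in 1 2 3; do python3 -m inch '[0,0.03,0,0,0,0, 0,0.06,0,0,0,0, 0,0.06,0,0,0,0]'|egrep 'pos|force';done
```

```text
eef_pos: [514.7, 27.9, 86.2]
force: [0.1, 0.9, -3.9]
eef_pos: [514.7, 27.9, 85.6]
force: [-0.8, -0.5, -4.1]
eef_pos: [514.9, 28.0, 85.4]
force: [-0.9, 2.1, -0.7]
```

```bash
for i in 1 2; do python3 -m inch '[0,0.02,0,0,0,0, 0,0.04,0,0,0,0, 0,0.04,0,0,0,0]'|egrep 'pos|force';done; python3 - <<'E'
from h import *
s,R=st();print(R.inv().apply(s['force']),s['wrist_torque'])
im=ctrl.capture('side')[:,:,::-1]
u,v=256,187;r=40
cv2.imwrite('pics/a9.png',cv2.convertScaleAbs(cv2.resize(im[v-r:v+r,u-r:u+r],(560,560),interpolation=cv2.INTER_CUBIC),alpha=1.8))
E
```

```text
eef_pos: [515.0, 28.1, 85.2]
force: [-1.7, 3.9, 5.0]
eef_pos: [515.1, 28.2, 85.0]
force: [-1.7, 4.7, 7.5]
[-3.07600965 -7.45952072  3.9067946 ] [ 0.40461055  0.40732878 -0.0732473 ]
```

View pics/a9.png

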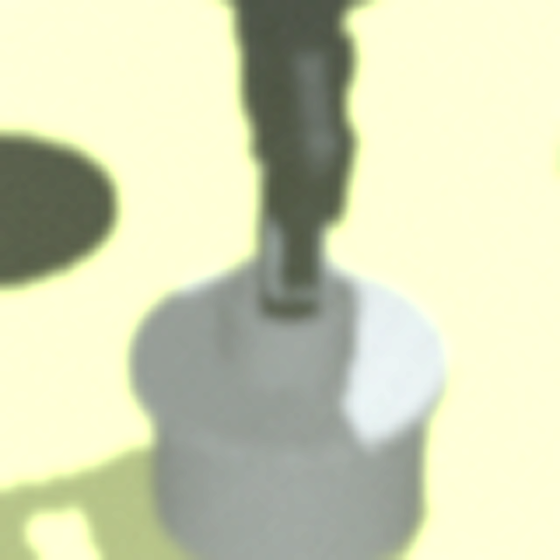

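```bash
python3 -m inch '[0,-0.04,0,0,0,0, 0,-0.06,0,0,0,0, 0,-0.06,0,0,0,0]' 1 20; python3 -m inch '[0,0,0,0,0,0, 0,0,0,0,0,0, 0,0,0,0,0,0, 0,0,0,0,0,0, 0,0,0,0,0,0]' -0.3 20;python3 -m inch '[0,0,0,0,0,0, 0,0,0,0,0,0, 0,0,0,0,0,0, 0,0,0,0,0,0, 0,0,0,0,0,0]' -1 20; python3 - <<'E'
from h import *
s,R=st();print(R.inv().apply(s['force']),s['wrist_torque'],s['eef_pos'])
im=ctrl.capture('side')[:,:,::-1];cv2.imwrite('pics/side10.png',im)
u,v=256,187;r=40
cv2.imwrite('pics/a10.png',cv2.convertScaleAbs(cv2.resize(im[v-r:v+r,u-r:u+r],(560,560),interpolation=cv2.INTER_CUBIC),alpha=1.8))
E
```

```text
time_s: 11.45
eef_pos: [514.9, 28.1, 85.1]
ee_rot: [0.699, -0.698, 0.109, -0.11]
force: [0.2, 3.3, 4.7]
grip_width: 0.234
time_s: 11.87
eef_pos: [514.7, 27.8, 84.8]
ee_rot: [-0.699, 0.699, -0.11, 0.109]
force: [-0.8, 0.6, 0.2]
grip_width: 0.652
time_s: 12.28
eef_pos: [514.7, 27.9, 84.9]
ee_rot: [-0.699, 0.699, -0.109, 0.109]
force: [-0.4, -0.1, -0.4]
grip_width: 0.999
[-0.30804281  0.44323957 -0.24657268] [0.03733329 0.00085314 0.02098398] [514.71839864  27.93898198  84.90232417]
```

View pics/a10.png

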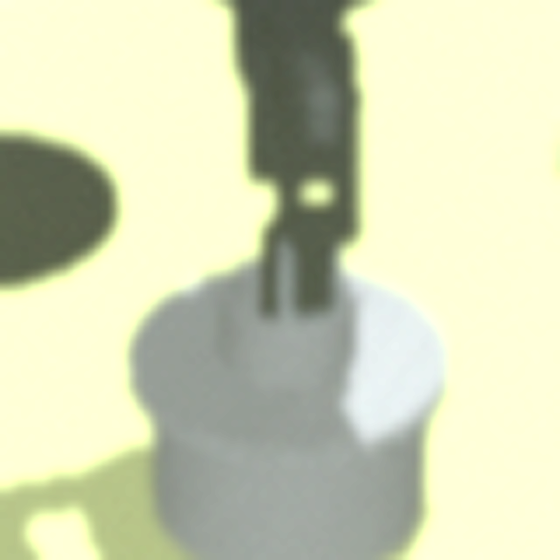

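```bash
cat > m.py <<'E'
from h import *
def sil(im,c0):
    im=cv2.GaussianBlur(im.astype(np.float32),(0,0),.6);d=(im[:,:,2]+im[:,:,1])/2/(im[:,:,0]+1)
    out={}
    for row in range(182,240,3):
        l=c0
        while d[row,l]<1.18:l-=1
        r=c0
        while d[row,r]<1.18:r+=1
        out[row]=(round(float(l+(d[row,l]-1.18)/(d[row,l]-d[row,l+1])),1),round(float(r-(d[row,r]-1.18)/(d[row,r]-d[row,r-1])),1))
    return out
def pred(x,y,parts,row):
    xs=[]
    for zs,rr in parts:
        P=np.vstack([proj('side',circ(x,y,q,rr,np.linspace(0,2*np.pi,1500))) for q in zs]);h=cv2.convexHull(P.astype(np.float32))[:,0]
        for p,q in zip(h,np.roll(h,-1,0)):
            if (p[1]-row)*(q[1]-row)<0: xs.append(p[0]+(row-p[1])/(q[1]-p[1])*(q[0]-p[0]))
    return (round(float(min(xs)),1),round(float(max(xs)),1)) if xs else None
E
python3 - <<'E'
from m import *
s=sil(cv2.imread('pics/side10.png'),256)
for r in s: print(r,s[r],pred(513,28,[((61,70),62),((0,60),54)],r),pred(513,28,[((65,74),62),((0,60),54)],r))
E
```

```text
182 (254.5, 263.5) None None
185 (249.4, 265.9) (246.7, 265.5) (243.1, 269.2)
188 (241.0, 273.0) (239.5, 272.8) (237.7, 274.7)
191 (237.4, 276.7) (235.8, 276.7) (234.8, 277.7)
194 (235.2, 278.8) (233.9, 278.8) (233.4, 279.3)
197 (234.3, 279.7) (233.1, 279.6) (233.1, 279.7)
200 (234.3, 279.6) (233.2, 279.5) (233.3, 279.5)
203 (235.2, 278.7) (233.7, 279.1) (234.2, 278.7)
206 (237.1, 277.1) (235.4, 277.5) (236.4, 276.6)
209 (237.9, 275.8) (236.5, 276.0) (236.5, 276.0)
212 (237.6, 275.6) (236.6, 275.9) (236.6, 275.9)
215 (237.6, 275.5) (236.6, 275.7) (236.6, 275.7)
218 (237.8, 275.4) (236.7, 275.6) (236.7, 275.6)
221 (238.6, 274.9) (237.5, 274.9) (237.5, 274.9)
224 (240.6, 273.1) (239.5, 273.0) (239.5, 273.0)
227 (244.4, 269.1) (243.5, 269.1) (243.5, 269.1)
230 (255.3, 258.2) (254.4, 258.3) (254.4, 258.3)
233 (384.5, 366.9) None None
236 (119.9, 107.1) None None
239 (189.2, 207.8) None None
```

```bash
python3 -m inch '[0,0.5,0,0,0,0, 0,1,0,0,0,0, 0,1.5,0,0,0,0, 0,2,0,0,0,0, 0,2,0,0,0,0]' -1|egrep 'time|pos|force';python3 -m inch '[0,0.4,0,0,0,0, 0,0.8,0,0,0,0, 0,1.2,0,0,0,0, 0,1.3,0,0,0,0, 0,1.3,0,0,0,0]' -1|egrep 'pos|force'; python3 - <<'E'
from h import *
im=ctrl.capture('side')[:,:,::-1]
u,v=256,187;r=40
cv2.imwrite('pics/a11.png',cv2.convertScaleAbs(cv2.resize(im[v-r:v+r,u-r:u+r],(560,560),interpolation=cv2.INTER_CUBIC),alpha=1.8))
E
```

```text
time_s: 12.75
eef_pos: [514.0, 28.0, 63.6]
force: [-0.3, 0.4, -0.7]
eef_pos: [514.5, 28.0, 51.5]
force: [-0.3, 0.8, -0.0]
```

View pics/a11.png

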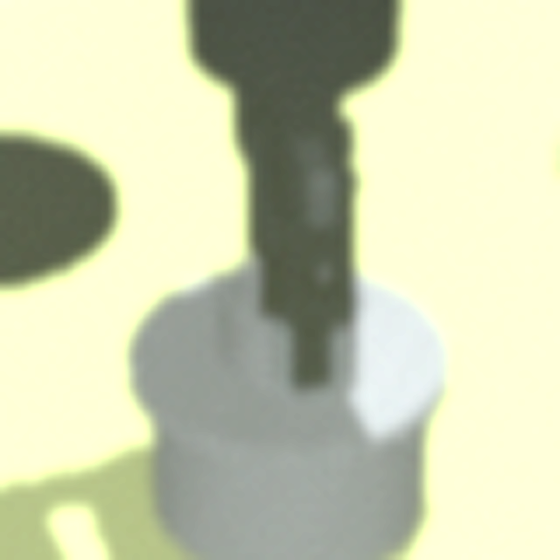

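```bash
python3 -m inch '[0,0,0,0,0,0, 0,0,0,0,0,0, 0,0,0,0,0,0, 0,0,0,0,0,0, 0,0,0,0,0,0, 0,0,0,0,0,0]' 1 20; python3 - <<'E'
from h import *
s,R=st();print(R.inv().apply(s['force']),s['wrist_torque'],s['eef_pos'])
im=ctrl.capture('side')[:,:,::-1];cv2.imwrite('pics/side12.png',im)
u,v=256,187;r=40
cv2.imwrite('pics/a12.png',cv2.convertScaleAbs(cv2.resize(im[v-r:v+r,u-r:u+r],(560,560),interpolation=cv2.INTER_CUBIC),alpha=1.8))
E
```

```text
time_s: 13.72
eef_pos: [514.9, 27.9, 52.3]
ee_rot: [0.699, -0.699, 0.109, -0.11]
force: [-1.5, 0.1, 5.4]
grip_width: 0.606
[-1.41051513 -5.44162141 -0.37382811] [ 0.04825486  0.24265203 -0.07413079] [514.87585645  27.94558328  52.30323401]
```

View pics/a12.png

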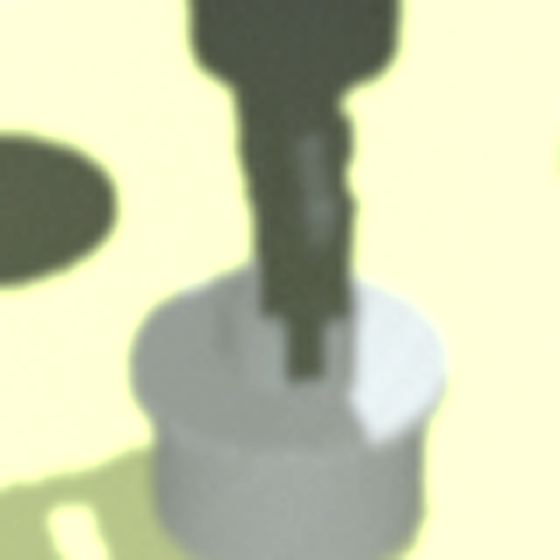

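```bash
python3 -m inch '[0,-0.03,0,0,0,0, 0,-0.06,0,0,0,0, 0,-0.06,0,0,0,0]' 1 50|egrep 'pos|force|grip'; python3 -m inch '[0,-0.05,0,0,0,0, 0,-0.1,0,0,0,0, 0,-0.2,0,0,0,0, 0,-0.3,0,0,0,0, 0,-0.4,0,0,0,0, 0,-0.5,0,0,0,0, 0,-0.5,0,0,0,0]' |egrep 'pos|force|grip'; python3 - <<'E'
from h import *
s,R=st();print(R.inv().apply(s['force']),s['wrist_torque'],s['eef_pos'])
im=ctrl.capture('side')[:,:,::-1];cv2.imwrite('pics/side13.png',im)
u,v=256,187;r=40
cv2.imwrite('pics/a13.png',cv2.convertScaleAbs(cv2.resize(im[v-r:v+r,u-r:u+r],(560,560),interpolation=cv2.INTER_CUBIC),alpha=1.8))
E
```

```text
eef_pos: [514.9, 27.9, 52.6]
force: [-0.4, 1.0, 4.0]
grip_width: 0.595
eef_pos: [514.8, 27.9, 57.7]
force: [-0.7, 0.3, -1.6]
grip_width: 0.598
[-0.72870542  1.6267012   0.06153827] [-0.01915192 -0.01476121  0.02427201] [514.82897066  27.90067281  57.6971356 ]
```

View pics/a13.png

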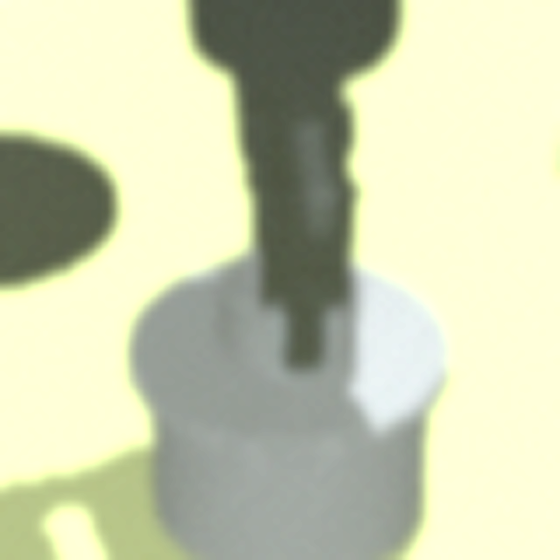

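Lifting cleanly: the measured force is about the outer lid's weight alone. Continue straight up.

```bash
python3 -m inch '[0,-0.5,0,0,0,0, 0,-1,0,0,0,0, 0,-1.5,0,0,0,0, 0,-2,0,0,0,0, 0,-2.5,0,0,0,0, 0,-3,0,0,0,0, 0,-3.5,0,0,0,0, 0,-3.5,0,0,0,0]' |egrep 'pos|force|grip';  python3 -m inch '[0,-0.5,0,0,0,0, 0,-1.2,0,0,0,0, 0,-2.2,0,0,0,0, 0,-3.2,0,0,0,0, 0,-4.2,0,0,0,0, 0,-5.2,0,0,0,0, 0,-5.8,0,0,0,0, 0,-6,0,0,0,0]' ;python3 -m inch '[0,0,0,0,0,0, 0,0,0,0,0,0, 0,0,0,0,0,0]' ; python3 - <<'E'
from h import *
s,R=st();print(R.as_matrix().round(3),s['wrist_torque'],s['eef_pos'],s['time_s'])
out=[]
for c in('top','side'):
    im=ctrl.capture(c)[:,:,::-1];cv2.imwrite(f'pics/{c}14.png',im)
    u,v=proj(c,[[512,28,100]])[0].astype(int);r=50
    out.append(cv2.convertScaleAbs(cv2.resize(im[v-r:v+r,u-r:u+r],(400,400),interpolation=cv2.INTER_CUBIC),alpha=1.8))
cv2.imwrite('pics/a14.png',np.hstack(out))
E
```

```text
eef_pos: [515.2, 27.9, 93.6]
force: [-0.6, -0.4, -0.8]
grip_width: 0.597
time_s: 15.98
eef_pos: [515.2, 27.9, 153.9]
ee_rot: [-0.699, 0.699, -0.109, 0.11]
force: [-0.9, 0.1, -1.7]
grip_width: 0.599
time_s: 16.23
eef_pos: [514.4, 28.0, 152.0]
ee_rot: [0.699, -0.699, 0.11, -0.109]
force: [0.4, -0.0, -2.2]
grip_width: 0.596
[[ 0.952 -0.001  0.306]
 [-0.306  0.     0.952]
 [-0.001 -1.    -0.   ]] [-0.00055938 -0.02622772 -0.02372559] [514.42910147  27.971328   151.99168879] 16.2333
```

View pics/a14.png

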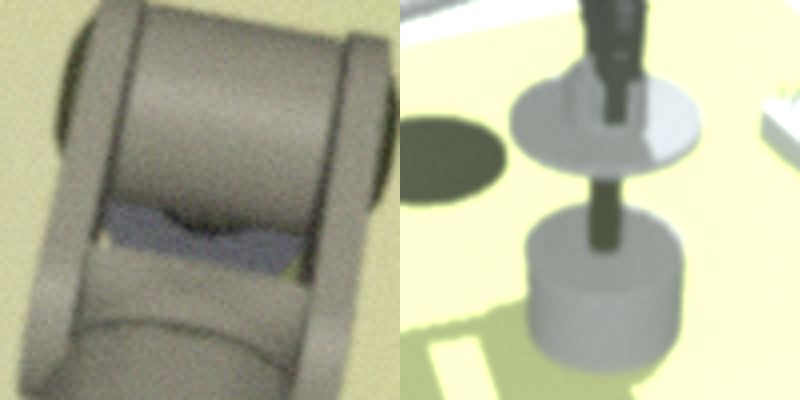

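View pics/side14.png

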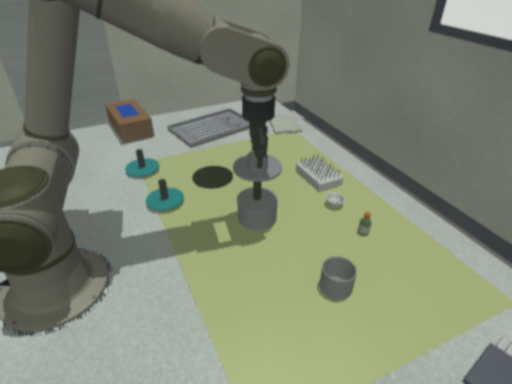

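```bash
python3 - <<'E'
from m import *
im=cv2.imread('pics/side14.png')
import m
b=cv2.GaussianBlur(im.astype(np.float32),(0,0),.6);d=(b[:,:,2]+b[:,:,1])/2/(b[:,:,0]+1)
for row in list(range(156,183,3))+list(range(188,230,3)):
    l=r=257
    while d[row,l]<1.18:l-=1
    while d[row,r]<1.18:r+=1
    L=l+(d[row,l]-1.18)/(d[row,l]-d[row,l+1]);Rr=r-(d[row,r]-1.18)/(d[row,r]-d[row,r-1])
    print(row,round(float(L),1),round(float(Rr),1),pred(514,28,[((161,170),62)],row),pred(513,28,[((60,66),55),((0,60),54)],row))
E
```

```text
156 242.3 272.7 (239.8, 273.9) None
159 237.2 277.5 (235.4, 278.5) None
162 234.3 280.3 (233.1, 281.0) None
165 233.1 281.4 (232.4, 281.9) None
168 233.1 281.5 (232.5, 281.8) None
171 233.8 280.8 (233.1, 281.3) None
174 236.0 278.7 (235.1, 279.4) None
177 239.9 275.0 (239.1, 275.7) None
180 248.2 266.6 (246.7, 268.2) None
188 260.7 261.4 None (246.0, 266.2)
191 259.9 243.9 None (240.1, 272.3)
194 260.6 240.9 None (237.2, 275.3)
197 2321.5 230.2 None (235.9, 276.7)
200 237.0 276.6 None (235.8, 276.9)
203 237.6 276.3 None (236.3, 276.5)
206 237.7 276.0 None (236.4, 276.2)
209 237.9 275.8 None (236.5, 276.0)
212 237.6 275.7 None (236.6, 275.9)
215 237.6 275.5 None (236.6, 275.7)
218 237.8 275.3 None (236.7, 275.6)
221 238.6 274.5 None (237.5, 274.9)
224 240.6 272.6 None (239.5, 273.0)
227 244.5 269.1 None (243.5, 269.1)
```

```bash
python3 - <<'E'
from rig import ctrl
print(ctrl.finish_job())
E
```

```text
the job is handed in; nothing more can be done
None
```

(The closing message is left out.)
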